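Clamp a rubber stopper in the infrared contact sampler to the clutch's set pressure

ROBOT

A 6-joint arm with a two-finger parallel gripper is mounted at the origin on a cart in front of the work surface, level with it; the furniture and walls round the work are solid. World frame = base frame: x ahead of the robot, y to its left, z up, the work surface at z = 0. Lengths are in m, angles in rad, forces in N, time in s.
With the tool pointing down it reaches from about 0.35 to 0.85 m from the base axis. Payload 8.1 kg.
Tool frame: the origin (TCP) lies at the centre of the arm's flange, where the gripper is bolted on; the fingertips stand 186 mm ahead of it and the grasp point (between the pads) lies 167 mm ahead of it; z points along the fingers, y is the direction in which the jaws open and shut (so a half turn about z gives the same grasp; the last joint's range is limited). The gripper opens to 93 mm and grips with 3 to 60 N. Pads are 15 mm wide; open, the fingers measure 128 mm over their backs; the gripper's body (75 mm by 188 mm) begins 65 mm behind the grasp point.
Start: joints at [-1.409, 0.13, 1.488, -0, 1.523, -0.085], TCP at [0.147, -0.582, 0.405] pointing down, gripper open.
Joint ranges: [-2.96, 2.96], [-0.89, 2.26], [0.02, 2.5], [-1.34, 4.48], [0, 2.73], [-2.66, 2.66]. Speed limits (rad/s): [2.39, 2.39, 2.79, 3.14, 3.14, 3.14].

INTERFACE

Orientations are given as a rotation vector (axis times angle).
In Python, from plant import robot, viewer, order gives the robot as it stands.
- The arm moves only by the tool apply_moves, never from a script. Its argument "deltas" is a list of rows, each a list of 3 entries, a list of its own where there are three numbers: the finger opening in mm, from 0 to 93, then the shift along the tool's x, y, z in mm, then the turn about the tool's z in rad. In form: [[grip, [dx, dy, dz], yaw], ...]. A call has 1 to 5 rows; each row shifts and turns the commanded pose from where the row before left it, along the tool's axes as they then stand; what a row does not reach is not made up. A row lasts 1/8 s, in which the tool goes at most 62.5 mm and 10.7 degrees, less where a joint would pass 70% of its speed; a pose out of reach is approached as far as the arm can. A call is refused whole if a number of a shift passes 62.5 or a number of a turn 0.188, either way. A call with a gripper value outside its range is refused whole. The fingers move at their own pace and stop on an object; "grip_force" is the grip in N (left out, the last holds). Time passes only in rows, so rows that do not move let the fingers close. It gives the time, the measured TCP pose, the force and the opening at its end, in the units of the state.
- robot.read_state(): the state, without advancing time (a new reading comes with each control period).
- viewer.read_camera(name): name is "scene" or "top" or "wrist"; returns the picture (420x560x3 uint8, blue, green, red); there is no depth.
- viewer.get_calibration(name): a dict with "fx", "fy", "cx", "cy" (pixels), "distortion" ([k1, k2, p1, p2, k3] as OpenCV has them; the pictures are not rectified), "R" (3x3) and "t" (3): a world point X has camera coordinates R X + t. Camera axes: x right, y down, z forward; pixel columns grow to the right and rows downward; lengths in m; the calibration is good to about 2 mm. A picture is of the moment at which its call begins: read the wrist's pose just before it. get_calibration takes no time and is no camera call; for the wrist camera it gives the pose at the moment of the call.
- order.close_job(): hands the job in, once; it reports no verdict.
The state is a dict: "t": time; "q": joint angles; "dq": joint speeds; "joint_torque": joint torques, N m; "tool_pos": TCP position; "orientation": TCP orientation; "force": force on the tool from outside, world axes, zero at the start; "wrist_torque": the same for the moment, N m; "opening": finger opening in m.
Only numpy, scipy, OpenCV 4.12 (cv2) and the standard library are available. Lean on these libraries where they do the work, as an engineer would, in place of code of your own. Each camera call takes 0.05 s, during which the arm holds its last target. There are 200 camera calls.

TASK

The rubber of the smaller red stopper is to be identified by infrared contact: set it down gently, upright, wide end down as it stands now, on the middle of the sampler's round steel plate so that it covers the crystal, and swing the bridge over it fully home against its stop. Then turn the black knob clockwise until its slip clutch clicks, once or twice and no more, so that the stopper is clamped at the set pressure; let go, and leave the other things where they stand.

Things in the scene. Friction and masses are not known exactly. Their poses are not given: they have to be found in the camera images.
- press: infrared contact sampler, fixed on the worktop: light grey housing 190 (x) x 125 (y) x 36 mm high. Origin: centre of its underside; -x is its front. On it a round steel plate, 76 mm across, top face 38 mm above the worktop, the crystal at its middle (x = -30, y = 0 mm); behind it the bridge's pivot post (x = +60, y = 0 mm, 26 mm across) with a small stop block on its +y side.
- crystal (a point): middle of the steel plate, at its top face: a small amber crystal 8 mm across. Axes as the press.
- bridge_pivot (a point): point on the vertical swing axis of the bridge, at mid-height of its bar (82.5 mm above the worktop).
- bridge (a joint): swing of the bridge about its post (rad): 0 = home, over the crystal, pointing to the press's -x, against a firm stop; grows anticlockwise seen from above (swung out towards the press's -y side), up to 1.75. It stays where it is left (drag 0.08 N m). Tightening the knob presses it against the stop.
- bridge_tab (a point): middle of the bridge's free end, a tab 20 mm wide, 130 mm from the pivot axis, at mid-height of the bar; x axis towards the pivot. The bar is 13 mm thick (76 to 89 mm above the worktop), 30 mm wide from the post to 22 mm beyond the knob's axis, then 20 mm wide to its round end 153 mm from the pivot axis. Push its side to swing it.
- knob_grip (a point): point on the knob's axis at the height to grip it (125 mm above the worktop), 90 mm from the pivot axis along the bridge. The knob is a fluted black cylinder, 40 mm in diameter, 97 to 130 mm above the worktop; it turns without rising or sinking. Keep the fingertips above the collar under it.
- knob: the knob; origin on its axis at its underside, z up. Clockwise from above drives the anvil under the bridge down on to the sample, 12 mm a turn, against a steady drag of 0.24 N m. The anvil starts 1.5 to 5.5 mm above the stopper: 0.8 to 2.9 rad are turned before it touches, so several grasps; the torque then climbs over about 1 rad to the slip torque. The thread holds when let go.
- knob_mark (a point): outer end of the white index line on the knob's top, 18 mm from its axis, 130 mm above the worktop. The clutch slips at a peak of 0.40 N m; turned on, the torque sags to 0.20 N m and comes back, one click every 0.52 rad (12 a turn). Held still, an unloaded screw backs off with its drag; a loaded one pushes back by up to 0.17 N m more.
- clutch_collar: graduated aluminium collar under the knob, 47 mm across, 90 to 96 mm above the worktop, which drives the screw; origin on the knob's axis at its underside, z up; its long index line lies at its -x. Knob and collar turn together, the white line over the long one, until the clutch slips; each click carries the knob 0.52 rad clockwise past the collar, which then stands still.
- small_stopper: the stopper to be clamped: red rubber, the smaller one, tapered, 26 mm across at its wide foot, 24 mm high, about 18 g. Origin: centre of its underside, z up. Grasp across its side.
- large_stopper: the larger red rubber stopper, 32 mm across, 26 mm high; not to be used or moved. Origin: centre of its underside.
- dropper_bottle: amber dropper bottle, 33 mm across, 106 mm high, a bystander. Origin: centre of its underside.
- beaker_50: small glass beaker, 46 mm across, 58 mm high, a bystander. Origin: centre of its underside.

How it is judged:
By the outcome, as a careful person would: the job done as asked, in the order asked, and still so for the second after the job is handed in, with the robot touching nothing.
It also fails if it takes over 72 s, if anything falls off the work surface, if the arm or the gripper's body presses on something with over 40 N, if the wrist force passes 120 N, or if a joint passes its speed limit or range.

## Working session

There is one attempt and no reset: what is moved stays moved. The work goes in short steps, Python scripts to look and compute and a tool call to move; the robot and the scene stay as the last step left them, time stands still between calls to the robot, and variables do not carry over. Pictures are saved under pics/ and viewed, about 8 in all and at most 12, crops included, and the job is handed in when it is done.

Besides the shell and the picture viewer there is one more tool, called after "Request:" as name([rows], argument=value, ...), one row to a line, values as JSON. apply_moves: Moves the arm, as the interface text tells. Its arguments: {"type":"object","properties":{"deltas":{"type":"array"},"grip_force":{"type":"number"}},"required":["deltas"]}

```bash
mkdir -p pics; ls; cat > h.py <<'E'
from plant import robot, viewer, order
import numpy as np, cv2
def ray(c,uv):
    K=np.array([[c['fx'],0,c['cx']],[0,c['fy'],c['cy']],[0,0,1.]])
    p=cv2.undistortPoints(np.array([[uv]],float),K,np.array(c['distortion'],float))[0,0]
    R=np.array(c['R']);t=np.array(c['t'])
    return -R.T@t, R.T@np.array([p[0],p[1],1.])
def onz(c,uv,z):
    o,d=ray(c,uv); return o+d*(z-o[2])/d[2]
def proj(c,X):
    K=np.array([[c['fx'],0,c['cx']],[0,c['fy'],c['cy']],[0,0,1.]])
    return cv2.projectPoints(np.atleast_2d(np.array(X,float)),cv2.Rodrigues(np.array(c['R']))[0],np.array(c['t']),K,np.array(c['distortion'],float))[0][:,0]
E
python3 - <<'E'
from h import *
s=robot.read_state();print(s)
for n in ('top','scene'):
    c=viewer.get_calibration(n);o=-np.array(c['R']).T@np.array(c['t']);print(n,o,c['fx'],np.round(c['R'],3).tolist())
    cv2.imwrite(f'pics/{n}0.png',viewer.read_camera(n))
E
```

```text
pics
{'t': 0.0, 'q': array([-1.40941039e+00,  1.31141956e-01,  1.48927958e+00,  4.96247547e-05,
        1.52298563e+00, -8.53894215e-02]), 'dq': array([ 0.00089876,  0.00207413, -0.00076014,  0.00199537, -0.00012374,
        0.00127925]), 'joint_torque': array([-2.61284576e-04, -5.59837747e+01, -4.91761243e+01,  7.69228558e-02,
        3.57671699e-02, -1.38924875e-04]), 'tool_pos': array([ 0.14656723, -0.58158779,  0.40369844]), 'orientation': array([-3.11590754e+00, -3.86423824e-01,  3.04585122e-05]), 'force': array([ 0.43457658, -0.2949563 ,  0.20569116]), 'wrist_torque': array([-0.00562994, -0.06531817, -0.00155116]), 'opening': 0.09310316662411125}
top [ 0.48425703 -0.07884847  1.1558633 ] 441.33252821315466 [[0.002, -1.0, -0.019], [-0.994, -0.0, -0.107], [0.107, 0.019, -0.994]]
scene [-0.16289213  0.49350181  0.72994164] 474.26268365804503 [[-0.615, -0.789, 0.009], [-0.445, 0.337, -0.829], [0.651, -0.514, -0.559]]
```

View pics/top0.png

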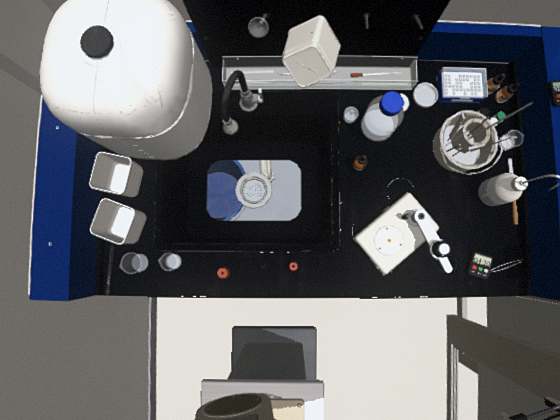

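View pics/scene0.png

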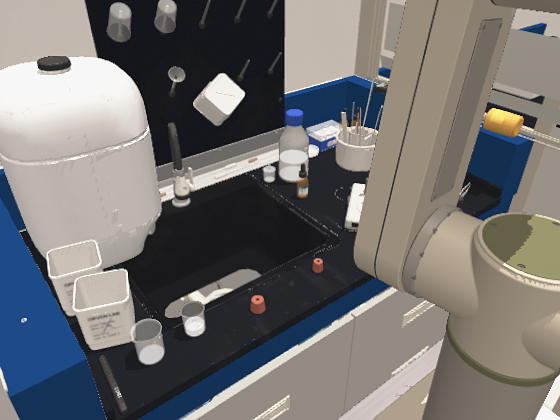

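The top view shows the red stoppers at (223,272) and (293,266). The press is at about (405,235), with the crystal near (389,240), the post near (408,215) and the bridge swung out towards (447,266). Next I'll measure these.

```bash
python3 - <<'E'
from h import *
c=viewer.get_calibration('top');im=cv2.imread('pics/top0.png')
hsv=cv2.cvtColor(im,cv2.COLOR_BGR2HSV)
red=(((hsv[...,0]<10)|(hsv[...,0]>172))&(hsv[...,1]>120)&(hsv[...,2]>80)).astype(np.uint8)
n,l,st,ce=cv2.connectedComponentsWithStats(red)
for i in range(1,n):
    if st[i,4]>15: print('red',ce[i],st[i],onz(c,ce[i],.012)[:2], [onz(c,p,.012)[:2] for p in ((st[i,0],ce[i][1]),(st[i,0]+st[i,2],ce[i][1]))])
cs=viewer.get_calibration('scene');ims=cv2.imread('pics/scene0.png');h2=cv2.cvtColor(ims,cv2.COLOR_BGR2HSV)
r2=(((h2[...,0]<10)|(h2[...,0]>172))&(h2[...,1]>120)&(h2[...,2]>60)).astype(np.uint8)
n,l,st,ce=cv2.connectedComponentsWithStats(r2)
for i in range(1,n):
    if st[i,4]>40: print('sred',ce[i],st[i],onz(cs,ce[i],.012)[:2])
am=((hsv[...,0]>8)&(hsv[...,0]<28)&(hsv[...,1]>120)&(hsv[...,2]>100)).astype(np.uint8)
am[:200]=0;am[:,:350]=0
n,l,st,ce=cv2.connectedComponentsWithStats(am)
for i in range(1,n):
    if st[i,4]>2: print('amber',ce[i],st[i,4],onz(c,ce[i],.038))
# housing
g=((hsv[...,2]>120)&(hsv[...,1]<70)).astype(np.uint8);g[:185]=0;g[290:]=0;g[:,:345]=0;g[:,460:]=0
cn=max(cv2.findContours(g,0,2)[0],key=cv2.contourArea)
print('approx',[ (p[0].tolist(),onz(c,p[0],.036)[:2].round(4).tolist()) for p in cv2.approxPolyDP(cn,5,True)])
cr=im[180:290,345:475];cv2.imwrite('pics/c1.png',cv2.resize(cr,None,fx=6,fy=5.4,interpolation=cv2.INTER_CUBIC))
E
```

```text
red [355.74074074  74.44444444] [351  73  11   4  27] [ 0.96561538 -0.2518878 ] [array([ 0.96553771, -0.2389401 ]), array([ 0.96573461, -0.26900117])]
red [293.12698413 265.88888889] [289 262   9   9  63] [ 0.45044998 -0.08109514] [array([ 0.45042695, -0.0704721 ]), array([ 0.45047311, -0.09363553])]
red [474.05 266.9 ] [472 265   5   5  20] [ 0.44554113 -0.5540347 ] [array([ 0.44560871, -0.54847307]), array([ 0.44544188, -0.56205215])]
red [222.16842105 272.51578947] [217 268  12  10  95] [0.43255281 0.10221848] [array([0.43244322, 0.1156881 ]), array([0.43268872, 0.08444724])]
sred [317.45238095 265.17460317] [313 258  10  15 126] [ 0.44851531 -0.07997889]
sred [257.33183857 304.13004484] [251 295  14  19 223] [0.43130283 0.1007175 ]
amber [514.0625 212.4375] 32 [ 0.58585016 -0.65726019  0.038     ]
amber [388.71428571 240.        ] 7 [ 0.51610228 -0.32330131  0.038     ]
approx [([355, 238], [0.5214, -0.2378]), ([383, 274], [0.4305, -0.3078]), ([425, 237], [0.5235, -0.4175]), ([445, 271], [0.4368, -0.4673]), ([452, 269], [0.4417, -0.4857]), ([447, 257], [0.4722, -0.4734]), ([430, 251], [0.4878, -0.4295]), ([441, 240], [0.5156, -0.459]), ([438, 226], [0.5514, -0.4522]), ([407, 192], [0.6391, -0.3739])]
```

View pics/c1.png

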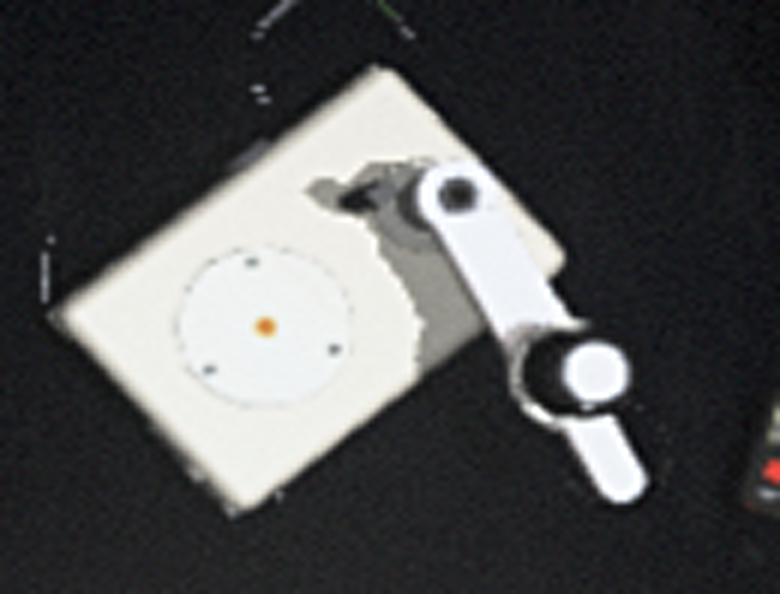

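The crop shows the crystal at about (389,240), the pivot cap at (421,216), and the bridge tip near (450,270), swung out about 1.4 rad. I'll compute the press frame and the moves to the small stopper, which the top view puts at (0.4505,-0.081) and the scene view at (0.4485,-0.080).

```bash
cat >> h.py <<'E'
def go(x,y,z,phi,p=None):
    """deltas (tool axes) taking the grasp point to x,y,z with jaw angle phi, tool down"""
    s=robot.read_state();R=cv2.Rodrigues(s['orientation'])[0]
    g=s['tool_pos']+.167*R[:,2];ph=np.arctan2(R[1,1],R[0,1])
    d=R.T@(np.array([x,y,z])-g)*1000
    w=(ph-phi+np.pi)%(2*np.pi)-np.pi
    print('t',round(s['t'],3),'grasp',g.round(4),'phi',round(ph,4),'q1',round(s['q'][0],3),'q6',round(s['q'][5],3),'open',round(s['opening'],4),'F',s['force'].round(2),'T',s['wrist_torque'].round(3),'tilt',R[:2,2].round(4))
    print(' need tool',d.round(1),'turn',round(w,4))
    return g
E
python3 - <<'E'
from h import *
c=viewer.get_calibration('top')
C=onz(c,(388.8,240.1),.038)[:2]
P=onz(c,(345+458/6-.4,180+193/5.4-.4),.092)[:2]
T=onz(c,(345+615/6-.4,180+470/5.4-.4),.089)[:2]
print(C,P,T,np.linalg.norm(P-C),np.linalg.norm(T-P))
A=lambda v:np.degrees(np.arctan2(v[1],v[0]))
print('axis from C-P',A(P-C))
L=lambda a,b:onz(c,a,.036)[:2]-onz(c,b,.036)[:2]
cc=lambda u,v:(345+u/6-.4,180+v/5.4-.4)
l,b,t,r=cc(62,318),cc(240,505),cc(382,68),cc(562,258)
print('edges',A(L(t,l)),np.linalg.norm(L(t,l)),A(L(b,l))+90,np.linalg.norm(L(b,l)),A(L(r,t))+90)
print('bridge',A(T-P))
cen=np.mean([onz(c,q,.036)[:2] for q in(l,b,t,r)],0);print(cen,)
go(.4497,-.0807,.15,0)
E
```

```text
[ 0.51584861 -0.32351566] [ 0.5741581  -0.39195999] [ 0.44952927 -0.45442011] 0.08991453024780652 0.13940449082590525
axis from C-P -49.57146794013468
edges -49.674474197755146 0.18307657666793772 -49.6818128399311 0.11471915813414238 -50.21015478599483
bridge -153.38138511608065
[ 0.53485292 -0.34488098]
t 0.1 grasp [ 0.1465 -0.5813  0.2368] phi -1.324 q1 -1.409 q6 -0.085 open 0.0929 F [0.44 1.25 0.11] T [ 0.05   0.013 -0.028] tilt [-0.0003  0.0017]
 need tool [ 416.3 -411.3   87.5] turn -1.324
```

Request:
apply_moves([
  [93, [38, -37.5, 0], 0],
  [93, [38, -37.5, 0], 0],
  [93, [38, -37.5, 0], 0],
  [93, [38, -37.5, 0], 0],
  [93, [38, -37.5, 0], 0],
], grip_force=10)

```text
t: 0.72
tool_pos: [0.2855, -0.3519, 0.4043]
orientation: [-3.117, -0.386, 0.0]
force: [0.2, 0.4, -1.0]
opening: 0.093
```

Request:
apply_moves([
  [93, [38, -37.5, 0], 0],
  [93, [38, -37.5, 0], 0],
  [93, [38, -37.5, 0], 0],
  [93, [38, -37.5, 0], 0],
  [93, [38, -37.5, 0], 0],
])

```text
t: 1.35
tool_pos: [0.4239, -0.1237, 0.4045]
orientation: [3.118, 0.387, -0.0]
force: [1.0, 0.2, -0.1]
opening: 0.0931
```

Request:
apply_moves([
  [93, [36, -36, 0], 0],
  [93, [0, 0, 0], -0.187],
  [93, [0, 0, 20], -0.187],
  [93, [0, 0, 20], -0.187],
  [93, [0, 0, 20], -0.187],
])

```text
t: 1.98
tool_pos: [0.4494, -0.0815, 0.3438]
orientation: [-2.756, -1.508, 0.001]
force: [-1.0, -0.6, 0.0]
opening: 0.0929
```

Request:
apply_moves([
  [93, [0, 0, 20], -0.187],
  [93, [0, 0, 0], -0.187],
  [93, [0, 0, 0], -0.187],
  [93, [0, 0, 0], -0.015],
  [93, [0, 0, 0], 0],
])

```text
t: 2.6
tool_pos: [0.4495, -0.0816, 0.3246]
orientation: [-2.226, -2.217, 0.0]
force: [0.3, -0.3, 0.0]
opening: 0.0932
```

```bash
cat > w.py <<'E'
from h import *
import sys
def redat(z,tag,area=60):
    c=viewer.get_calibration('wrist');im=viewer.read_camera('wrist');cv2.imwrite(f'pics/{tag}.png',im)
    h=cv2.cvtColor(im,cv2.COLOR_BGR2HSV)
    m=(((h[...,0]<10)|(h[...,0]>172))&(h[...,1]>120)&(h[...,2]>60)).astype(np.uint8)
    n,l,st,ce=cv2.connectedComponentsWithStats(m)
    for i in range(1,n):
        if st[i,4]>area:
            (u,v),r=cv2.minEnclosingCircle(np.argwhere(l==i)[:,::-1].astype(np.float32))
            print('red',ce[i].round(1),st[i],'circ',round(u,1),round(v,1),round(r,1),'world',onz(c,ce[i],z)[:2].round(4))
    o=-np.array(c['R']).T@np.array(c['t']);print('cam',o.round(4),c['fx'])
E
python3 - <<'E'
from w import *
go(.4497,-.0807,.023,0)
redat(.012,'w1')
E
```

```text
t 2.6 grasp [ 0.4495 -0.0816  0.1576] phi -0.0038 q1 -0.292 q6 -0.288 open 0.0932 F [ 0.25 -0.33  0.03] T [-0.06  -0.109  0.02 ] tilt [-0.0002  0.0001]
 need tool [  0.9   0.2 134.6] turn -0.0038
red [281.7 203.7] [268 188  28  33 702] circ 282.0 204.0 16.3 world [ 0.4502 -0.0796]
cam [0.4501 0.0011 0.3056] 345.9367375511869
```

View pics/w1.png

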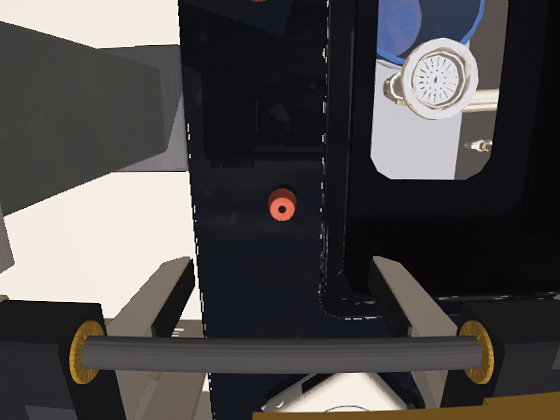

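The wrist view shows the stopper at (282,204), giving (0.450,-0.080), which agrees with the earlier views. I'll descend and grip gently.

Request:
apply_moves([
  [93, [1.3, 0.5, 50], 0],
  [93, [0, 0, 45], 0],
  [60, [0, 0, 25], 0],
  [60, [0, 0, 14.5], 0],
  [30, [0, 0, 0], 0],
], grip_force=10)

```text
t: 3.28
tool_pos: [0.4509, -0.0805, 0.191]
orientation: [2.222, 2.219, 0.002]
force: [-0.8, 0.6, 0.3]
opening: 0.0676
```

Request:
apply_moves([
  [15, [0, 0, 0], 0],
  [15, [0, 0, 0], 0],
  [15, [0, 0, 0], 0],
  [15, [0, 0, 0], 0],
  [15, [0, 0, 0], 0],
])

```text
t: 3.9
tool_pos: [0.4501, -0.0803, 0.1902]
orientation: [2.221, 2.221, -0.0]
force: [-0.4, -0.5, 0.3]
opening: 0.0237
```

```bash
python3 - <<'E'
from h import *
go(.5158,-.3235,.15,0)
E
```

```text
t 3.9 grasp [ 0.4501 -0.0803  0.0232] phi -0.0 q1 -0.289 q6 -0.289 open 0.0237 F [-0.35 -0.54  0.25] T [-0.022 -0.065  0.01 ] tilt [-0. -0.]
 need tool [-243.2   65.7 -126.7] turn -0.0
```

Request:
apply_moves([
  [15, [0, 0, -30], 0],
  [15, [0, 0, -50], 0],
  [15, [-20, 5, -37], 0],
  [15, [-50, 14, 0], 0],
  [15, [-50, 14, 0], 0],
])

```text
t: 4.53
tool_pos: [0.4837, -0.2016, 0.3083]
orientation: [2.219, 2.221, 0.001]
force: [0.4, 0.8, -0.9]
opening: 0.023
```

Request:
apply_moves([
  [15, [-50, 14, 0], 0],
  [15, [-50, 13, 0], 0],
  [15, [-23, 6, 0], 0],
  [15, [0, 0, 0], 0],
  [15, [0, 0, 0], 0],
])

```text
t: 5.15
tool_pos: [0.5159, -0.3226, 0.3068]
orientation: [-2.22, -2.221, -0.0]
force: [1.3, -0.7, -0.1]
opening: 0.0232
```

```bash
python3 - <<'E'
from w import *
go(.5158,-.3235,.061,0)
redat(.128,'w2')
c=viewer.get_calibration('wrist');im=cv2.imread('pics/w2.png');h=cv2.cvtColor(im,cv2.COLOR_BGR2HSV)
m=((h[...,0]>8)&(h[...,0]<28)&(h[...,1]>110)&(h[...,2]>100)).astype(np.uint8)
n,l,st,ce=cv2.connectedComponentsWithStats(m)
for i in range(1,n):
    if 20<st[i,4]<600: print('amber',ce[i],st[i],onz(c,ce[i],.038))
print(proj(c,[.5158,-.3235,.038]))
E
```

```text
t 5.15 grasp [ 0.5158 -0.3225  0.1398] phi 0.0001 q1 -0.643 q6 -0.643 open 0.0232 F [ 1.3  -0.69 -0.07] T [-0.064 -0.049  0.003] tilt [-0.0008  0.001 ]
 need tool [-1.1  0.1 78.8] turn 0.0001
red [281.1 277.1] [ 259  248   46   61 2185] circ 281.0 278.1 30.2 world [ 0.516  -0.3228]
cam [ 0.5162 -0.2399  0.2879] 345.9367375511869
amber [510.10714286 128.28571429] [508 117   9  26  56] [ 0.68411956 -0.25017212  0.038     ]
amber [280.92805755 223.07194245] [275 217  13  13 139] [ 0.51588467 -0.32344085  0.038     ]
amber [224.89235127 354.84135977] [221 326  13  63 353] [ 0.46651765 -0.44619674  0.038     ]
amber [338.70652174 359.61956522] [335 326   8  63 276] [ 0.56723858 -0.45132372  0.038     ]
amber [229.625 378.5  ] [229 373   3  12  24] [ 0.46926859 -0.47284209  0.038     ]
[[280.81692476 223.14542903]]
```

View pics/w2.png

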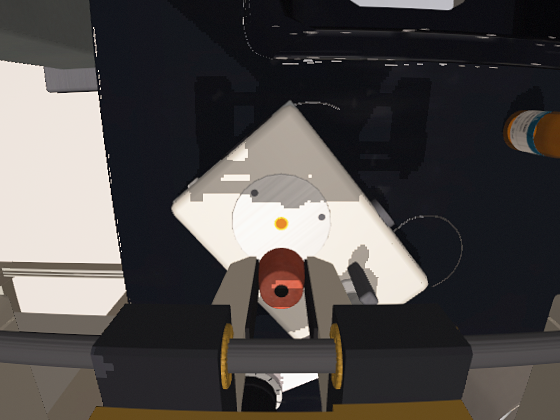

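The view shows the crystal at (281,223), i.e. (0.5159,-0.3234), confirming the top view. The stopper is upright in the jaws. Lowering it now.

Request:
apply_moves([
  [15, [-1.0, 0, 35], 0],
  [15, [0, 0, 28], 0],
  [15, [0, 0, 10], 0],
  [15, [0, 0, 3], 0],
  [15, [0, 0, 1.5], 0],
])

```text
t: 5.82
tool_pos: [0.5166, -0.3244, 0.231]
orientation: [2.22, 2.221, 0.0]
force: [0.0, -0.5, 0.0]
opening: 0.0233
```

Request:
apply_moves([
  [15, [0, 0, 0.6], 0],
  [15, [0, 0, 0.4], 0],
  [15, [0, 0, 0], 0],
])

```text
t: 6.2
tool_pos: [0.5162, -0.3245, 0.2291]
orientation: [2.221, 2.221, 0.0]
force: [0.1, 0.5, -0.3]
opening: 0.0233
```

```bash
python3 - <<'E'
from h import *
go(.5159,-.3234,.0612,0)
E
```

```text
t 6.2 grasp [ 0.5162 -0.3245  0.0621] phi -0.0001 q1 -0.645 q6 -0.645 open 0.0233 F [ 0.1   0.45 -0.33] T [-0.044 -0.073  0.003] tilt [ 0.0004 -0.0003]
 need tool [ 1.1 -0.3  0.9] turn -0.0001
```

Request:
apply_moves([
  [15, [1.0, -0.3, 0.3], 0],
  [15, [0, 0, 0.5], 0],
  [15, [0, 0, 0], 0],
])

```text
t: 6.58
tool_pos: [0.5158, -0.3233, 0.2282]
orientation: [2.221, 2.221, 0.0]
force: [-1.9, 1.5, 3.9]
opening: 0.0236
```

Request:
apply_moves([
  [15, [0, 0, 0.4], 0],
  [15, [0, 0, 0], 0],
])

```text
t: 6.82
tool_pos: [0.5158, -0.3234, 0.2281]
orientation: [2.221, 2.221, 0.0]
force: [-2.4, 1.8, 7.2]
opening: 0.0236
```

```bash
python3 - <<'E'
from w import *
go(.5159,-.3234,.0612,0)
redat(.05,'w3')
E
```

```text
t 6.825 grasp [ 0.5158 -0.3234  0.0611] phi 0.0 q1 -0.644 q6 -0.644 open 0.0236 F [-2.41  1.75  7.2 ] T [0.441 0.436 0.01 ] tilt [ 0.0001 -0.    ]
 need tool [-0.   0.1 -0.1] turn 0.0
red [281. 277.] [ 259  248   46   61 2202] circ 280.5 278.0 30.3 world [ 0.516  -0.3232]
cam [ 0.5161 -0.2406  0.2091] 345.9367375511869
```

Touchdown at 7 N. I'll release with a slight unload, open partway and lift.

Request:
apply_moves([
  [15, [0, 0, -0.4], 0],
  [30, [0, 0, 0], 0],
  [45, [0, 0, 0], 0],
  [60, [0, 0, 0], 0],
  [60, [0, 0, -3], 0],
])

```text
t: 7.5
tool_pos: [0.5156, -0.3233, 0.2306]
orientation: [-2.221, -2.221, 0.0]
force: [-0.0, -0.2, -0.6]
opening: 0.0552
```

Request:
apply_moves([
  [60, [0, 0, -20], 0],
  [60, [0, 0, -40], 0],
  [60, [0, 0, -40], 0],
  [60, [0, 0, 0], 0],
])

```text
t: 8.0
tool_pos: [0.5171, -0.3243, 0.3376]
orientation: [2.215, 2.215, 0.002]
force: [0.4, -0.3, -0.5]
opening: 0.0602
```

```bash
python3 - <<'E'
from w import *
P=np.array([.5159,-.3234])+.09*np.array([np.cos(np.radians(-49.65)),np.sin(np.radians(-49.65))])
th=np.radians(206.6);T=P+.138*np.array([np.cos(th),np.sin(th)])
print('P',P,'T',T,'jaw tangential phi',th-np.pi/2, th-1.5*np.pi)
go(T[0],T[1],.15,th-1.5*np.pi)
redat(.05,'w4')
c=viewer.get_calibration('top');im=viewer.read_camera('top');cv2.imwrite('pics/t4.png',im)
h=cv2.cvtColor(im,cv2.COLOR_BGR2HSV)
m=(((h[...,0]<10)|(h[...,0]>172))&(h[...,1]>120)&(h[...,2]>60)).astype(np.uint8)
n,l,st,ce=cv2.connectedComponentsWithStats(m)
for i in range(1,n):
    if st[i,4]>20: print('top',ce[i],st[i],onz(c,ce[i],.05)[:2])
E
```

```text
P [ 0.57417096 -0.39198932] T [ 0.45077767 -0.45378008] jaw tangential phi 2.035053907825388 -1.106538745764405
t 8.0 grasp [ 0.5184 -0.3253  0.1706] phi 0.0001 q1 -0.644 q6 -0.644 open 0.0602 F [ 0.44 -0.32 -0.48] T [-0.058 -0.085 -0.031] tilt [ 0.0078 -0.0058]
 need tool [-128.4  -67.8   20.8] turn 1.1066
red [276.8 210.3] [263 194  29  35 762] circ 277.0 210.9 17.2 world [ 0.5161 -0.3226]
red [214.9 396.9] [211 393   9   9  61] circ 215.0 397.0 4.5 world [ 0.4528 -0.5189]
cam [ 0.5176 -0.2417  0.3181] 345.9367375511869
top [355.74074074  74.44444444] [351  73  11   4  27] [ 0.94962429 -0.2461393 ]
top [390.     239.6875] [387 236   8   8  48] [ 0.51653355 -0.32394434]
top [222.66363636 272.51818182] [217 267  12  12 110] [0.43427437 0.09495661]
```

The wrist camera puts the placed stopper at (0.5161,-0.3226) and the top camera at (0.5165,-0.3239), so it covers the crystal. Next I'll straddle the bridge tab.

Request:
apply_moves([
  [60, [-43, -22.5, 0], 0],
  [60, [-43, -22.5, 0], 0],
  [60, [-42.4, -22.8, 0], 0],
  [60, [0, 0, 0], 0.187],
  [60, [0, 0, 0], 0.187],
])

```text
t: 8.72
tool_pos: [0.447, -0.4521, 0.3291]
orientation: [-2.6, -1.758, 0.0]
force: [0.0, 0.3, 0.9]
opening: 0.0599
```

Request:
apply_moves([
  [60, [0, 0, 0], 0.187],
  [60, [0, 0, 0], 0.187],
  [60, [0, 0, 0], 0.187],
  [60, [0, 0, 0], 0.172],
  [60, [0, 0, 0], 0],
])

```text
t: 9.35
tool_pos: [0.4477, -0.4514, 0.3295]
orientation: [-3.055, -0.723, 0.002]
force: [0.1, -0.2, -0.2]
opening: 0.0599
```

```bash
python3 - <<'E'
from w import *
go(.4508,-.4538,.089,-1.1065)
cv2.imwrite('pics/w5.png',viewer.read_camera('wrist'))
c=viewer.get_calibration('wrist')
P=np.array([.5742,-.3920]);u=np.array([np.cos(np.radians(206.6)),np.sin(np.radians(206.6))])
print(proj(c,[[*(P+.153*u),.089],[*(P+.09*u),.13]]))
E
```

```text
t 9.35 grasp [ 0.4474 -0.451   0.1625] phi -1.106 q1 -0.87 q6 0.236 open 0.0599 F [ 0.06 -0.16 -0.21] T [0.036 0.009 0.025] tilt [-0.0016  0.002 ]
 need tool [ 1.8  4.2 73.5] turn 0.0005
[[286.09165645 252.76116152]
 [287.80177975 174.00102126]]
```

View pics/w5.png

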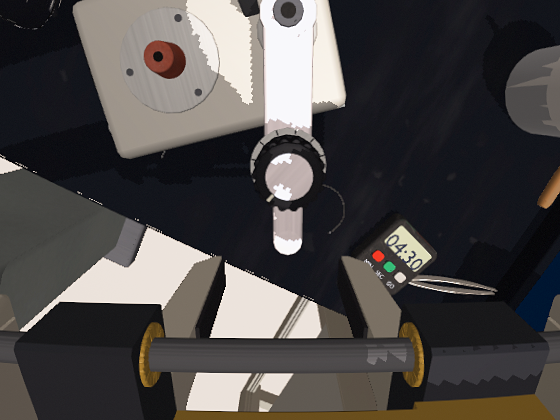

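The picture shows the tip at (288,254), where I predicted (286,253), and the jaws lined up with the bar. I'll descend to straddle it, then sweep.

Request:
apply_moves([
  [60, [1.8, 4.2, 20], 0],
  [60, [0, 0, 30], 0],
  [60, [0, 0, 23], 0],
  [60, [0, 0, 0], 0],
])

```text
t: 9.9
tool_pos: [0.4505, -0.4535, 0.2536]
orientation: [-3.051, -0.723, 0.005]
force: [-0.4, 0.2, -0.4]
opening: 0.0601
```

```bash
python3 - <<'E'
from w import *
go(.4508,-.4538,.089,-1.1065)
# chord in tool frame per turn step a: rotate first then? row shifts along axes as they stand before turn
for a in (.16,):
    print('chord',.138*np.sin(a)*1000,.138*(1-np.cos(a))*1000)
s=robot.read_state();R=cv2.Rodrigues(s['orientation'])[0];print(R.round(3))
E
```

```text
t 9.9 grasp [ 0.4498 -0.4527  0.0866] phi -1.1052 q1 -0.869 q6 0.236 open 0.0601 F [-0.4   0.21 -0.37] T [-0.005  0.038 -0.063] tilt [-0.0043  0.0051]
 need tool [ 0.4  1.4 -2.4] turn 0.0013
chord 21.985912512765946 1.7626348941634837
[[ 0.894  0.449 -0.004]
 [ 0.449 -0.894  0.005]
 [-0.002 -0.006 -1.   ]]
```

Request:
apply_moves([
  [36, [0, 0, 0], 0],
  [36, [0, 0, 0], 0],
  [36, [0.5, -10, 0], 0.07],
  [36, [1.5, -20.6, 0], 0.15],
  [36, [1.5, -20.6, 0], 0.15],
])

```text
t: 10.52
tool_pos: [0.4375, -0.4058, 0.2594]
orientation: [3.136, 0.139, 0.002]
force: [1.2, 0.0, 0.5]
opening: 0.0361
```

Request:
apply_moves([
  [36, [1.5, -20.6, 0], 0.15],
  [36, [1.5, -20.6, 0], 0.15],
  [36, [1.5, -20.6, 0], 0.15],
  [36, [1.0, -14, 0], 0.1],
  [36, [0, 0, 0], 0],
])

```text
t: 11.15
tool_pos: [0.4518, -0.3314, 0.2591]
orientation: [3.06, -0.707, 0.003]
force: [0.3, -0.4, 0.2]
opening: 0.0363
```

```bash
cat >> h.py <<'E'
def tab(th=None,z=.087):
    P=np.array([.5742,-.3920]);
    s=robot.read_state();R=cv2.Rodrigues(s['orientation'])[0];g=s['tool_pos']+.167*R[:,2]
    v=g[:2]-P;t=np.degrees(np.arctan2(v[1],v[0]));print('r',np.linalg.norm(v),'theta rel home(rad)',np.radians(t-130.35),'jaw rel',(np.arctan2(R[1,1],R[0,1])+1.5*np.pi-np.radians(130.35)+np.pi)%(2*np.pi)-np.pi)
    if th is not None:
        a=th+np.radians(130.35);X=P+.138*np.array([np.cos(a),np.sin(a)]);go(X[0],X[1],z,a-1.5*np.pi)
E
python3 - <<'E'
from h import *
tab(0)
E
```

```text
r 0.1362742368864161 theta rel home(rad) 0.40776859913186336 jaw rel 0.41259954184676895
t 11.15 grasp [ 0.452  -0.3316  0.0921] phi -2.0248 q1 -0.725 q6 1.3 open 0.0363 F [ 0.33 -0.38  0.21] T [ 0.088 -0.    -0.015] tilt [ 0.0015 -0.0012]
 need tool [  9.8 -54.7   5.1] turn 0.4126
```

Request:
apply_moves([
  [36, [1.5, -20.6, 4], 0.15],
  [36, [1.2, -18, 0], 0.13],
  [36, [0.6, -11, 0], 0.08],
  [36, [0.2, -5.5, 0], 0.04],
  [36, [0, 0, 0], 0],
])

```text
t: 11.78
tool_pos: [0.485, -0.289, 0.2545]
orientation: [2.86, -1.3, 0.002]
force: [0.1, -0.2, 0.7]
opening: 0.0361
```

```bash
python3 - <<'E'
from h import *
tab(-.058)
E
```

```text
r 0.1360451137845408 theta rel home(rad) 0.009084525617676148 jaw rel 0.013058868705938309
t 11.775 grasp [ 0.4852 -0.2891  0.0875] phi -2.4243 q1 -0.628 q6 1.796 open 0.0361 F [ 0.11 -0.19  0.74] T [ 0.051 -0.031 -0.027] tilt [ 0.0009 -0.0008]
 need tool [-1.6 -9.3  0.5] turn 0.0711
```

Request:
apply_moves([
  [36, [0, -4, 0], 0],
  [36, [0, -2.5, 0], 0],
  [36, [0, -1.5, 0], 0],
  [36, [0, 0, 0], 0],
])

```text
t: 12.28
tool_pos: [0.4909, -0.2832, 0.2539]
orientation: [-2.858, 1.304, 0.0]
force: [0.2, 0.3, -0.6]
opening: 0.036
```

Request:
apply_moves([
  [36, [0, -1.2, 0], 0],
  [36, [0, 0, 0], 0],
])

```text
t: 12.52
tool_pos: [0.4917, -0.2824, 0.2539]
orientation: [-2.858, 1.304, 0.0]
force: [0.3, 0.3, 0.2]
opening: 0.036
```

Request:
apply_moves([
  [36, [0, -1.2, 0], 0],
  [36, [0, 0, 0], 0],
])

```text
t: 12.78
tool_pos: [0.4922, -0.282, 0.2539]
orientation: [2.857, -1.304, -0.001]
force: [-4.7, -2.8, 0.6]
opening: 0.0359
```

```bash
python3 - <<'E'
from h import *
tab(-.058)
E
```

```text
r 0.13720302755555883 theta rel home(rad) -0.06233259885450395 jaw rel 0.010177565441433778
t 12.775 grasp [ 0.4921 -0.2821  0.0869] phi -2.4272 q1 -0.61 q6 1.817 open 0.0359 F [-4.72 -2.8   0.56] T [-0.375  0.699 -0.065] tilt [-0.0012 -0.0006]
 need tool [-0.8  0.5 -0.1] turn 0.0682
```

Request:
apply_moves([
  [36, [0, -1.2, 0], 0],
  [36, [0, 0, 0], 0],
])

```text
t: 13.02
tool_pos: [0.4926, -0.2817, 0.2538]
orientation: [2.856, -1.304, -0.003]
force: [-8.6, -5.7, 1.6]
opening: 0.0359
```

Request:
apply_moves([
  [36, [0, 3, 0], 0],
  [36, [0, 7.5, 0], 0],
  [36, [0, 0, -30], 0],
  [80, [0, 0, -30], 0],
  [80, [0, 0, 0], 0],
])

```text
t: 13.65
tool_pos: [0.4865, -0.2885, 0.3171]
orientation: [2.857, -1.304, 0.009]
force: [-0.9, -0.1, -0.6]
opening: 0.0514
```

```bash
python3 - <<'E'
from h import *
go(.5159,-.3234,.165,-2.4272)
c=viewer.get_calibration('wrist');im=viewer.read_camera('wrist')
cv2.imwrite('pics/w6.png',im)
P=np.array([.5742,-.3920]);a=np.radians(130.35);u=np.array([np.cos(a),np.sin(a)])
print(proj(c,[[*(P+.153*u),.089],[*(P+.09*u),.13],[.5159,-.3234,.062]]))
E
```

```text
t 13.65 grasp [ 0.4873 -0.289   0.1501] phi -2.4269 q1 -0.626 q6 1.801 open 0.0514 F [-0.86 -0.12 -0.57] T [ 0.082  0.048 -0.012] tilt [ 0.0049 -0.0031]
 need tool [ 44.8   0.9 -14.7] turn 0.0003
[[281.48835225 268.50679733]
 [282.72209449 189.9412646 ]
 [282.56587452 167.79150809]]
```

View pics/w6.png

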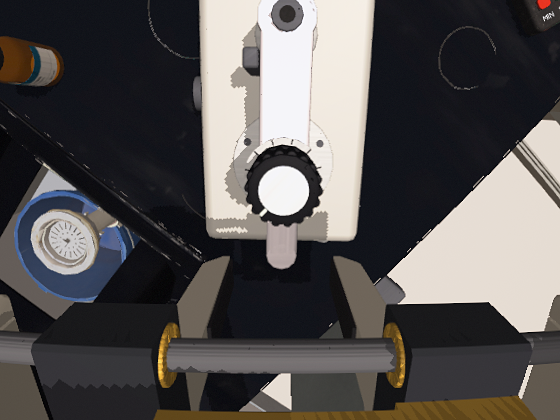

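The bridge is home: the tip is at (282,268) where (281,268) was predicted, and the knob centre is at (285,190). I'll rise over the knob and wind the wrist back so one grasp can cover the whole turn.

Request:
apply_moves([
  [80, [0, 0, -30], 0],
  [80, [44.8, 0.9, 0], 0],
  [80, [0, 0, 0], -0.187],
  [80, [0, 0, 0], -0.187],
  [80, [0, 0, 0], -0.187],
])

```text
t: 14.32
tool_pos: [0.5139, -0.322, 0.3416]
orientation: [-3.107, 0.452, 0.004]
force: [-0.7, 0.9, -0.1]
opening: 0.0797
```

Request:
apply_moves([
  [80, [0, 0, 0], -0.187],
  [80, [0, 0, 0], -0.187],
  [80, [0, 0, 0], -0.187],
  [80, [0, 0, 0], -0.187],
  [80, [0, 0, 0], -0.187],
])

```text
t: 14.95
tool_pos: [0.5139, -0.3219, 0.3417]
orientation: [-2.977, -0.997, 0.002]
force: [-0.6, 0.1, -1.1]
opening: 0.0798
```

Request:
apply_moves([
  [80, [0, 0, 0], -0.187],
  [80, [0, 0, 0], -0.187],
  [80, [0, 0, 0], -0.187],
  [80, [0, 0, 0], -0.187],
  [80, [0, 0, 0], -0.187],
])

```text
t: 15.58
tool_pos: [0.5139, -0.3219, 0.3418]
orientation: [-2.208, -2.231, 0.0]
force: [-0.0, -0.9, 0.1]
opening: 0.0798
```

Request:
apply_moves([
  [80, [0, 0, 0], -0.187],
  [80, [0, 0, 0], -0.187],
  [80, [0, 0, 0], -0.187],
  [80, [0, 0, 0], -0.187],
  [80, [0, 0, 0], -0.187],
])

```text
t: 16.2
tool_pos: [0.5139, -0.3219, 0.3418]
orientation: [-0.966, -2.987, -0.002]
force: [-0.2, -0.4, -0.2]
opening: 0.08
```

Request:
apply_moves([
  [80, [0, 0, 0], -0.187],
  [80, [0, 0, 0], -0.187],
  [80, [0, 0, 0], -0.187],
  [80, [0, 0, 0], -0.1],
  [80, [0, 0, 0], 0],
])

```text
t: 16.82
tool_pos: [0.5139, -0.322, 0.342]
orientation: [0.045, -3.139, -0.003]
force: [-0.3, 0.4, -0.1]
opening: 0.0802
```

```bash
python3 - <<'E'
from h import *
go(.5162,-.3238,.125,1.95)
cv2.imwrite('pics/w7.png',viewer.read_camera('wrist'))
c=viewer.get_calibration('wrist')
im=cv2.imread('pics/w7.png');print(proj(c,[[.5159,-.3234,.13]]))
g=((cv2.cvtColor(im,cv2.COLOR_BGR2GRAY)>200)*255).astype(np.uint8)
u,v=proj(c,[[.5159,-.3234,.13]])[0].astype(int)
cv2.imwrite('pics/c7.png',cv2.resize(im[max(v-60,0):v+60,u-75:u+75],None,fx=4,fy=4,interpolation=cv2.INTER_CUBIC))
E
```

```text
t 16.825 grasp [ 0.5136 -0.3217  0.175 ] phi 1.5994 q1 -0.644 q6 -2.244 open 0.0802 F [-0.28  0.45 -0.05] T [ 0.038 -0.173 -0.005] tilt [-0.002   0.0017]
 need tool [-2.7 -2.3 50. ] turn -0.3506
[[279.05518793 254.50288075]]
```

View pics/c7.png

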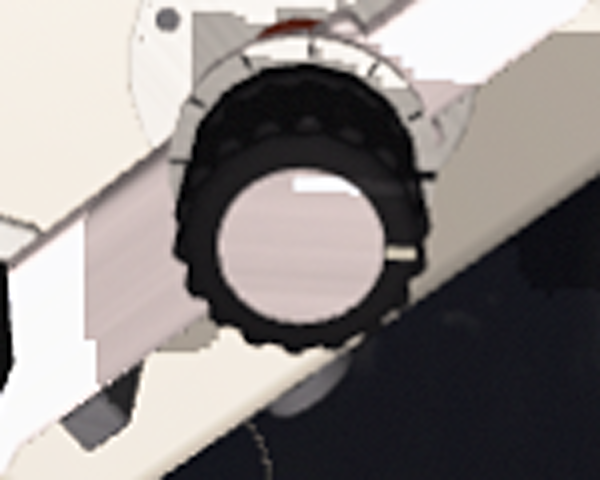

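The crop shows the knob with its white line at (405,253) above the collar's long mark. The centre is within 1 px of the prediction. Descending to grip.

Request:
apply_moves([
  [80, [-2.4, -2.0, 0], 0],
  [80, [0, 0, 0], -0.18],
  [80, [0, 0, 20], -0.07],
  [70, [0, 0, 20], 0],
  [60, [0, 0, 9], 0],
], grip_force=12)

```text
t: 17.5
tool_pos: [0.5162, -0.3238, 0.2926]
orientation: [0.433, -3.109, -0.003]
force: [-0.7, 0.3, 0.4]
opening: 0.0643
```

```bash
python3 - <<'E'
from h import *
go(.5159,-.3234,.125,1.85)
E
```

```text
t 17.5 grasp [ 0.5158 -0.3235  0.1256] phi 1.8477 q1 -0.644 q6 -2.492 open 0.0643 F [-0.7   0.31  0.36] T [ 0.077 -0.12   0.004] tilt [-0.0024  0.0018]
 need tool [-0.1  0.   0.6] turn -0.0023
```

Request:
apply_moves([
  [30, [0, 0, 0], 0],
  [30, [0, 0, 0], 0],
  [30, [0, 0, 0], 0],
  [30, [0, 0, 0], 0],
], grip_force=12)

```text
t: 18.0
tool_pos: [0.5166, -0.3234, 0.2957]
orientation: [0.437, -3.11, -0.003]
force: [-3.4, 6.4, 4.0]
opening: 0.0391
```

Request:
apply_moves([
  [30, [0, 0, 0], 0],
  [30, [0, 0, 0], 0],
], grip_force=50)

```text
t: 18.25
tool_pos: [0.5166, -0.3234, 0.2957]
orientation: [0.437, -3.11, -0.003]
force: [-3.7, 5.6, 4.9]
opening: 0.0393
```

Request:
apply_moves([
  [30, [0, 0, 0], 0.08],
  [30, [0, 0, 0], 0.1],
  [30, [0, 0, 0], 0.1],
  [30, [0, 0, 0], 0.1],
  [30, [0, 0, 0], 0.1],
])

```text
t: 18.88
tool_pos: [0.5168, -0.3236, 0.2957]
orientation: [-0.319, -3.125, -0.001]
force: [-2.6, 4.0, 1.8]
opening: 0.0392
```

```bash
python3 - <<'E'
from h import *
go(.5159,-.3234,.125,1.85)
E
```

```text
t 18.875 grasp [ 0.5167 -0.3234  0.1287] phi 1.3671 q1 -0.644 q6 -2.011 open 0.0392 F [-2.57  3.97  1.76] T [0.792 0.31  0.219] tilt [-0.0002  0.001 ]
 need tool [ 0.8 -0.2  3.7] turn -0.4829
```

Request:
apply_moves([
  [30, [0, 0, 0], 0.1],
  [30, [0, 0, 0], 0.1],
  [30, [0, 0, 0], 0.1],
  [30, [0, 0, 0], 0.1],
  [30, [0, 0, 0], 0],
])

```text
t: 19.5
tool_pos: [0.5166, -0.3239, 0.2957]
orientation: [-0.929, -3.0, -0.0]
force: [-4.9, 2.9, 4.3]
opening: 0.0388
```

```bash
cat > k.py <<'E'
from h import *
T=[]
s=robot.read_state();R=cv2.Rodrigues(s['orientation'])[0]
print('t',round(s['t'],2),'turned',round(1.8477-np.arctan2(R[1,1],R[0,1]),3),'Tz',round(s['wrist_torque'][2],3),'q6tq',round(s['joint_torque'][5],3),'F',s['force'].round(1),'q6',round(s['q'][5],3),'z',round(s['tool_pos'][2]-.167,4))
E
python3 k.py
```

```text
t 19.5 turned 0.878 Tz -0.306 q6tq 0.788 F [-4.9  2.9  4.3] q6 -1.614 z 0.1287
```

Request:
apply_moves([
  [30, [0, 0, 0], 0.1],
  [30, [0, 0, 0], 0.1],
  [30, [0, 0, 0], 0.1],
  [30, [0, 0, 0], 0.1],
  [30, [0, 0, 0], 0],
])

```text
t: 20.12
tool_pos: [0.5164, -0.3241, 0.2957]
orientation: [-1.506, -2.756, 0.001]
force: [-5.6, 2.9, 3.5]
opening: 0.039
```

```bash
python3 k.py
```

```text
t 20.12 turned 1.277 Tz -0.168 q6tq 0.589 F [-5.6  2.9  3.5] q6 -1.215 z 0.1287
```

Readings after a hold row are ambiguous because of the drag backlash, so I'll read while still moving.

Request:
apply_moves([
  [30, [0, 0, 0], 0.1],
  [30, [0, 0, 0], 0.1],
])

```text
t: 20.38
tool_pos: [0.5163, -0.3242, 0.2957]
orientation: [-1.776, -2.59, 0.001]
force: [-6.4, 3.4, 4.3]
opening: 0.0389
```

```bash
python3 k.py
```

```text
t 20.38 turned 1.479 Tz 0.227 q6tq -1.459 F [-6.4  3.4  4.3] q6 -1.013 z 0.1287
```

Request:
apply_moves([
  [30, [0, 0, 0], 0.1],
])

```text
t: 20.5
tool_pos: [0.5162, -0.3242, 0.2957]
orientation: [-1.903, -2.498, 0.002]
force: [-7.6, 3.0, 5.2]
opening: 0.0391
```

```bash
python3 k.py
```

```text
t 20.5 turned 1.579 Tz 0.273 q6tq -1.43 F [-7.6  3.   5.2] q6 -0.913 z 0.1287
```

Request:
apply_moves([
  [30, [0, 0, 0], 0.1],
])

```text
t: 20.62
tool_pos: [0.5162, -0.3242, 0.2957]
orientation: [-2.025, -2.4, 0.002]
force: [-7.8, 3.7, 5.1]
opening: 0.0393
```

```bash
python3 k.py
```

```text
t 20.62 turned 1.679 Tz 0.249 q6tq -1.428 F [-7.8  3.7  5.1] q6 -0.813 z 0.1287
```

Request:
apply_moves([
  [30, [0, 0, 0], 0.1],
  [30, [0, 0, 0], 0.1],
])

```text
t: 20.88
tool_pos: [0.516, -0.3242, 0.2957]
orientation: [-2.255, -2.185, 0.002]
force: [-8.9, 2.5, 5.9]
opening: 0.0392
```

```bash
python3 k.py
```

```text
t 20.88 turned 1.879 Tz 0.224 q6tq -1.425 F [-8.9  2.5  5.9] q6 -0.613 z 0.1287
```

Request:
apply_moves([
  [30, [0, 0, 0], 0.1],
  [30, [0, 0, 0], 0.1],
])

```text
t: 21.12
tool_pos: [0.5159, -0.3242, 0.2956]
orientation: [-2.461, -1.949, 0.003]
force: [-10.7, 3.7, 8.0]
opening: 0.0393
```

```bash
python3 k.py
```

```text
t 21.12 turned 2.079 Tz 0.208 q6tq -1.424 F [-10.7   3.7   8. ] q6 -0.413 z 0.1286
```

Request:
apply_moves([
  [30, [0, 0, 0], 0.1],
  [30, [0, 0, 0], 0.1],
])

```text
t: 21.38
tool_pos: [0.5158, -0.3242, 0.2956]
orientation: [-2.644, -1.693, 0.004]
force: [-10.7, 4.0, 7.2]
opening: 0.0392
```

```bash
python3 k.py
```

```text
t 21.38 turned 2.279 Tz 0.232 q6tq -1.423 F [-10.7   4.    7.2] q6 -0.213 z 0.1286
```

Request:
apply_moves([
  [30, [0, 0, 0], 0.1],
  [30, [0, 0, 0], 0.1],
])

```text
t: 21.62
tool_pos: [0.5157, -0.3241, 0.2956]
orientation: [-2.799, -1.421, 0.004]
force: [-11.4, 4.3, 9.4]
opening: 0.0391
```

```bash
python3 k.py
```

```text
t 21.62 turned 2.479 Tz 0.236 q6tq -1.416 F [-11.4   4.3   9.4] q6 -0.013 z 0.1286
```

Request:
apply_moves([
  [30, [0, 0, 0], 0.1],
  [30, [0, 0, 0], 0.1],
])

```text
t: 21.88
tool_pos: [0.5156, -0.324, 0.2957]
orientation: [-2.927, -1.135, 0.005]
force: [-12.3, 3.8, 9.3]
opening: 0.039
```

```bash
python3 k.py
```

```text
t 21.88 turned 2.679 Tz 0.289 q6tq -1.387 F [-12.3   3.8   9.3] q6 0.187 z 0.1287
```

Request:
apply_moves([
  [30, [0, 0, 0], 0.1],
  [30, [0, 0, 0], 0.1],
])

```text
t: 22.12
tool_pos: [0.5156, -0.3238, 0.2957]
orientation: [-3.026, -0.837, 0.005]
force: [-13.4, 6.3, 11.0]
opening: 0.0389
```

```bash
python3 k.py
```

```text
t 22.12 turned 2.879 Tz 0.3 q6tq -1.359 F [-13.4   6.3  11. ] q6 0.387 z 0.1287
```

Contact was made at about 2.45 rad and the torque is climbing.

Request:
apply_moves([
  [30, [0, 0, 0], 0.1],
  [30, [0, 0, 0], 0.1],
])

```text
t: 22.38
tool_pos: [0.5156, -0.3237, 0.2957]
orientation: [-3.094, -0.531, 0.006]
force: [-14.0, 6.5, 10.8]
opening: 0.0391
```

```bash
python3 k.py
```

```text
t 22.38 turned 3.079 Tz 0.383 q6tq -1.334 F [-14.    6.5  10.8] q6 0.587 z 0.1287
```

Request:
apply_moves([
  [30, [0, 0, 0], 0.1],
])

```text
t: 22.5
tool_pos: [0.5156, -0.3237, 0.2958]
orientation: [-3.117, -0.375, 0.006]
force: [-14.2, 7.3, 11.3]
opening: 0.0389
```

```bash
python3 k.py
```

```text
t 22.5 turned 3.179 Tz 0.318 q6tq -1.323 F [-14.2   7.3  11.3] q6 0.687 z 0.1288
```

Request:
apply_moves([
  [30, [0, 0, 0], 0.1],
])

```text
t: 22.62
tool_pos: [0.5156, -0.3236, 0.2958]
orientation: [-3.132, -0.219, 0.006]
force: [-13.6, 7.0, 11.8]
opening: 0.0392
```

```bash
python3 k.py
```

```text
t 22.62 turned 3.279 Tz 0.369 q6tq -1.31 F [-13.6   7.   11.8] q6 0.787 z 0.1288
```

The q6 torque is the smoother signal, at -1.42 baseline and -1.31 now. The slip should come near -1.26.

Request:
apply_moves([
  [30, [0, 0, 0], 0.1],
])

```text
t: 22.75
tool_pos: [0.5156, -0.3235, 0.2958]
orientation: [-3.139, -0.063, 0.006]
force: [-13.8, 8.3, 12.1]
opening: 0.0396
```

```bash
python3 k.py
```

```text
t 22.75 turned 3.379 Tz 0.377 q6tq -1.299 F [-13.8   8.3  12.1] q6 0.887 z 0.1288
```

Request:
apply_moves([
  [30, [0, 0, 0], 0.1],
])

```text
t: 22.88
tool_pos: [0.5156, -0.3235, 0.2958]
orientation: [-3.138, 0.094, 0.006]
force: [-13.8, 9.2, 12.3]
opening: 0.0389
```

```bash
python3 k.py
```

```text
t 22.88 turned 3.479 Tz 0.362 q6tq -1.287 F [-13.8   9.2  12.3] q6 0.987 z 0.1288
```

Request:
apply_moves([
  [30, [0, 0, 0], 0.1],
])

```text
t: 23.0
tool_pos: [0.5157, -0.3234, 0.2959]
orientation: [-3.13, 0.251, 0.006]
force: [-14.0, 8.4, 12.4]
opening: 0.0393
```

```bash
python3 k.py
```

```text
t 23.0 turned 3.579 Tz 0.392 q6tq -1.276 F [-14.    8.4  12.4] q6 1.087 z 0.1289
```

Request:
apply_moves([
  [30, [0, 0, 0], 0.1],
])

```text
t: 23.12
tool_pos: [0.5157, -0.3234, 0.2959]
orientation: [-3.113, 0.407, 0.007]
force: [-13.7, 8.9, 12.9]
opening: 0.0391
```

```bash
python3 k.py
```

```text
t 23.12 turned 3.678 Tz 0.401 q6tq -1.268 F [-13.7   8.9  12.9] q6 1.187 z 0.1289
```

Request:
apply_moves([
  [30, [0, 0, 0], 0.1],
])

```text
t: 23.25
tool_pos: [0.5157, -0.3233, 0.2959]
orientation: [-3.089, 0.562, 0.007]
force: [-14.2, 8.3, 12.6]
opening: 0.0392
```

```bash
python3 k.py
```

```text
t 23.25 turned 3.778 Tz 0.309 q6tq -1.3 F [-14.2   8.3  12.6] q6 1.287 z 0.1289
```

Request:
apply_moves([
  [30, [0, 0, 0], 0.1],
])

```text
t: 23.38
tool_pos: [0.5157, -0.3233, 0.2959]
orientation: [-3.057, 0.716, 0.007]
force: [-12.3, 9.7, 12.4]
opening: 0.0393
```

```bash
python3 k.py
```

```text
t 23.38 turned 3.879 Tz 0.294 q6tq -1.421 F [-12.3   9.7  12.4] q6 1.387 z 0.1289
```

Slip peak passed at about 3.7 rad and the torque is sagging. I'll go a little further to complete the click, still well short of a third.

Request:
apply_moves([
  [30, [0, 0, 0], 0.1],
])

```text
t: 23.5
tool_pos: [0.5158, -0.3232, 0.2959]
orientation: [-3.018, 0.868, 0.007]
force: [-12.2, 10.4, 12.6]
opening: 0.0393
```

```bash
python3 k.py
```

```text
t 23.5 turned 3.979 Tz 0.181 q6tq -1.476 F [-12.2  10.4  12.6] q6 1.487 z 0.1289
```

Request:
apply_moves([
  [30, [0, 0, 0], 0.1],
])

```text
t: 23.62
tool_pos: [0.5158, -0.3232, 0.2959]
orientation: [-2.971, 1.018, 0.007]
force: [-11.3, 9.8, 11.3]
opening: 0.0388
```

```bash
python3 k.py
```

```text
t 23.62 turned 4.079 Tz 0.259 q6tq -1.397 F [-11.3   9.8  11.3] q6 1.587 z 0.1289
```

One click is complete: sag bottom at 3.98 rad, torque rising again at 4.08. Releasing and lifting.

Request:
apply_moves([
  [45, [0, 0, 0], 0],
  [60, [0, 0, 0], 0],
  [75, [0, 0, 0], 0],
  [75, [0, 0, -20], 0],
  [75, [0, 0, -40], 0],
], grip_force=10)

```text
t: 24.25
tool_pos: [0.5163, -0.3238, 0.3547]
orientation: [-2.972, 1.016, 0.005]
force: [0.4, -0.8, -0.0]
opening: 0.0744
```

Request:
apply_moves([
  [75, [-15, 0, -20], 0],
  [75, [0, 0, 0], 0],
  [75, [0, 0, 0], 0],
])

```text
t: 24.62
tool_pos: [0.5049, -0.315, 0.3746]
orientation: [-2.973, 1.017, 0.0]
force: [-0.6, 0.2, -0.3]
opening: 0.0753
```

```bash
python3 k.py; python3 - <<'E'
from h import *
c=viewer.get_calibration('wrist');im=viewer.read_camera('wrist')
P=np.array([.5742,-.3920]);a=np.radians(130.35);w=np.array([np.cos(a),np.sin(a)])
print(proj(c,[[*(P+.153*w),.089],[*(P+.09*w),.13],[.5742,-.392,.092]]))
u,v=proj(c,[[.5159,-.3234,.13]])[0].astype(int)
cr=im[max(v-110,0):v+110,max(u-140,0):u+140];print(u,v)
cv2.imwrite('pics/c8.png',cv2.resize(cr,None,fx=2.7,fy=2.7,interpolation=cv2.INTER_CUBIC))
E
```

```text
t 24.62 turned 4.078 Tz -0.039 q6tq -0.005 F [-0.6  0.2 -0.3] q6 1.586 z 0.2076
[[265.59290212 269.28415154]
 [280.69739088 214.51950431]
 [306.48671198  82.35231592]]
280 214
```

View pics/c8.png

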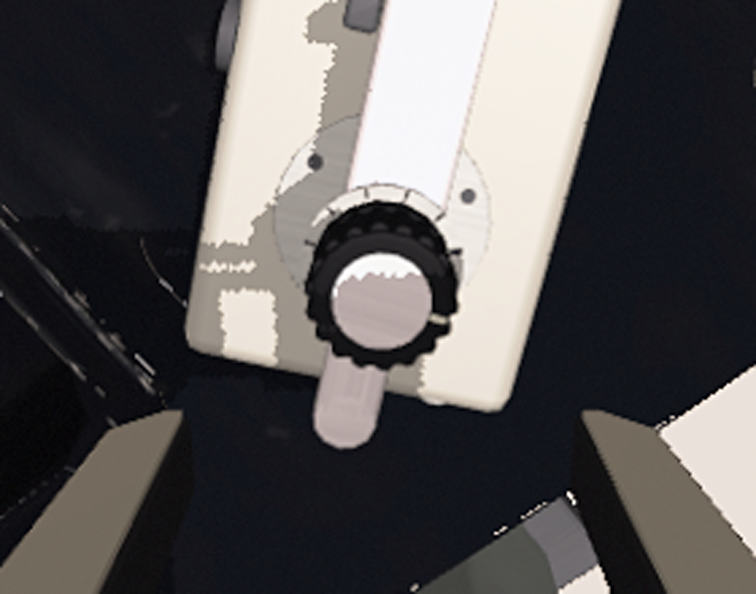

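The bridge is home, with the knob centre at (281.5,215) against a predicted (280.7,214.5). The white line is at crop (438,318) and the long collar mark at about (458,252). I'll check the angular offset between them.

```bash
python3 - <<'E'
from h import *
c=viewer.get_calibration('wrist')
K=lambda x,y:(140+x/2.7-.3,104+y/2.7-.3)
C=np.array([.5161,-.3236])
for n,p,z in(('knob',K(438,318),.13),('collar',K(458,252),.096)):
    d=onz(c,p,z)[:2]-C;print(n,np.linalg.norm(d),np.arctan2(d[1],d[0]))
im=viewer.read_camera('top');t=viewer.get_calibration('top');h=cv2.cvtColor(im,cv2.COLOR_BGR2HSV)
m=(((h[...,0]<10)|(h[...,0]>172))&(h[...,1]>120)&(h[...,2]>60)).astype(np.uint8)
n,l,st,ce=cv2.connectedComponentsWithStats(m)
for i in range(1,n):
    if st[i,4]>20: print('top',ce[i],st[i,4])
E
```

```text
knob 0.01550576711500594 -2.587852398223382
collar 0.022219846860247063 -2.0913763958384637
top [355.69230769  74.5       ] 26
top [222.66055046 272.46788991] 109
```

The knob stands 0.50 rad clockwise past the collar, which is exactly one click (0.52). The large stopper hasn't moved. Handing in.

```bash
python3 -c "
from plant import order
print(order.close_job())"
```

```text
the job is handed in; nothing more can be done
None
```

The small stopper is clamped on the sampler, and I handed the job in at about 25 s of the 72 s allowed.

- **Stopper:** it stood upright on the plate within about 1 mm of the crystal. The wrist camera read (0.5161, -0.3226), the top camera (0.5165, -0.3239), and the crystal is at (0.5159, -0.3234). It touched down at about 7 N. I checked its position before swinging the bridge, because the bridge then hides it from both views.
- **Bridge:** I pushed it against its stop at about 10 N. In the last picture, the knob was within 1 px and the tip within about 2 px of where the home position puts them.
- **Knob:** one grasp turned it about 4.1 rad, with contact at about 2.45 rad. The torque peaked at about 0.40 N m near 3.7 rad, sagged to about 0.2, and was rising again when I let go. The white line then stood 0.50 rad clockwise past the collar's long mark, which fits one click of 0.52 rad.
- **Other things:** the large stopper had not moved in the last top view. I did not re-measure the bottle or the beaker, but the arm did not go near them. The gripper was open and clear, with about zero force.

**Less certain:** wrist torque readings taken after a pause were ambiguous because of the knob's drag. I counted the click from readings taken while turning, the q6 joint torque, and the offset between the two lines.

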